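# Centre an upturned bowl on the banding wheel

### The job

The upturned bowl sits off-centre on the banding wheel. Nudge it by its side with the fingertips, sliding it over the wheel head until its rim lies inside the smallest turned ring all the way round, so that it will run true when its foot is waxed. Do not reach down over the bowl to take hold of it, lift it or press on it, and do not tip it, leave the jar, cup and brush alone, and finish with the hand clear and the wheel still.

Things in the scene. Friction and masses are not known exactly. Their poses are not given: they have to be found in the camera images.
- bowl: Terracotta bowl upside down on the wheel head, 0.33 kg. Origin: centre of the rim, on the head's face; z up; round, so yaw is free. Rim 110 mm across; wall near upright for the lowest 14 mm (109 mm there), then 104 mm across at 25 mm up, 92 at 36, 72 at 44; foot ring 57 mm across from 47 to 56 mm (top). Slides under a push of a few newtons. Starts 30 to 46 mm off-centre, any direction.
- wheel_centre (a point): Centre of the wheel head's flat upper face, on its axis. The head is an aluminium disc 250 mm across, face 70 mm above the bench, with three dark concentric rings 2 mm wide, 126, 172 and 220 mm across outside (the smallest 122 inside: a centred rim has 6 mm all round). The head turns on the vertical axis with slight friction: a push not aimed at the axis turns it too. The foot is fast.
- jar: Bystander: round screw-top jar with a white lid and a paper label, 58 mm across, 85 mm high, upright on the 12 mm plywood board beside the wheel. Origin: centre of its underside.
- cup: Bystander: open terracotta cup, 72 mm across the mouth, 78 mm high, on the board beside the wheel. Origin: centre of its underside.
- brush: Bystander: flat wooden glaze brush, 190 mm long, up to 30 mm wide and 10 mm thick, lying on the board on the wheel's other side. Origin: underside, middle of its length; x along the handle towards the bristles.
There are look-alikes about, which are no part of the job. Leave any turquoise or yellow look-alike of the bowl alone.

How it is judged (in metres and radians):
At the end, for the whole second after the job is handed in: The bowl stands rim down on the wheel head with its centre within 7 mm of the wheel's axis (rim inside the smallest ring, at most into the 2 mm groove), upright within 0.05 rad, and bowl and wheel are still (bowl under 10 mm/s and 0.1 rad/s) (horizontal distance between bowl and wheel_centre below 0.007 m and z of bowl in the frame of wheel_centre below 0.003 m and angle between bowl's own z axis and vertical below 0.05 rad and linear speed of bowl below 0.01 m/s and angular speed of bowl below 0.1 rad/s); the robot touches nothing.
It fails at once if the bowl is lifted more than 6 mm off the wheel head (z of bowl in the frame of wheel_centre above 0.006 m).
It fails at once if the bowl is tipped by more than 0.15 rad (angle between bowl's own z axis and vertical above 0.15 rad).
It fails at once if the hand comes down over the bowl, to take hold of it or press on its foot: grasp point within 25 mm of the bowl's axis and less than 80 mm above the wheel head (horizontal distance between the grasp point and bowl below 0.025 m and z of the grasp point in the frame of wheel_centre below 0.08 m).
It fails at once if the jar, the cup or the brush is moved by more than 15 mm (distance of any of jar, cup, brush from where it was at the start of the episode above 0.015 m).
It also fails if it takes over 40 s, if anything falls off the work surface, if the arm or the gripper's body presses on something with over 40 N, if the wrist force passes 120 N, or if a joint passes its speed limit or range.

### The arm

A 6-joint arm with a two-finger parallel gripper is mounted at the origin on the work surface. World frame = base frame: x ahead of the robot, y to its left, z up, the work surface at z = 0. Lengths are in mm, angles in degrees, forces in N, time in s.
With the tool pointing down it reaches from about 325 to 925 mm from the base axis. Payload 3.1 kg.
Tool frame: the origin (TCP) lies at the very end of the fingers, on their centre line; the grasp point (between the pads) lies grasp_offset behind it (grasp_offset is the distance from the TCP to the grasp point, in mm); z points along the fingers, x is the direction in which the jaws open and shut, and the axes are right-handed (so a half turn about z gives the same grasp; the last joint's range is limited). The gripper opens to 85 mm and grips with 20 to 120 N. Pads are 22 mm wide; open, the fingers measure 114 mm over their backs; the gripper's body (76 mm by 85 mm) begins 54 mm behind the grasp point. The pads swing forward as they close: fully open they stand 13 mm farther back than shut.
Start: joints at [61.811, 12.427, 92.441, -0, 75.132, -6.429], TCP at [231.692, 580.481, 231.3] pointing down, gripper open.
Joint ranges: [-157.48, 157.48], [-44.54, 120.13], [17.64, 146.25], [-64.5, 244.5], [7.68, 150.69], [-147.95, 147.95]. Speed limits (degrees/s): [159.86, 159.86, 180, 180, 180, 180].

### API

Orientations are given as [roll, pitch, yaw] about the fixed x, y, z axes, in that order (R = Rz(yaw) Ry(pitch) Rx(roll)).
In Python, from station import * gives the robot as it stands. Calls block until the motion is done:
- goto(position, orientation): joint-space move of the TCP to a pose.
- move_l(position, attitude=None, speed=150): straight line of the TCP; attitude=None keeps the orientation; speed is the mean speed in mm/s.
- move_j(angles): joint-space move.
- grip(opening, squeeze=None): finger opening in mm; squeeze is the grip in N (None keeps the last); returns when the fingers have stopped.
- wait(seconds).
- solve_ik(position, orientation): joint angles nearest the present ones, or None.
- get_obs(): the state.
- get_image(name): name is "scene" or "top" or "wrist"; returns the picture (384x512x3 uint8, red, green, blue); there is no depth.
- get_calibration(name): a dict with "fx", "fy", "cx", "cy" (pixels), "R" (3x3) and "t" (3): a world point X has camera coordinates R X + t; the wrist camera has in their place "mount" (4x4, takes a point from camera to tool coordinates, whose origin is the TCP and whose axes are the tool frame's). Camera axes: x right, y down, z forward; pixel columns grow to the right and rows downward; lengths in mm; the calibration is good to about 2 mm. A picture is of the moment at which its call begins: read the wrist's pose just before it. get_calibration takes no time and is no camera call.
A pose or a line that the arm cannot do raises Unreachable and nothing moves.
- sign_off(): hands the job in, once; it reports no verdict.
Trained networks look in the newest picture that a camera, given by its name, has taken for a name from the list of things; names that differ only in an ending like _2 or _b are one class to them, and where a whole thing is asked for, a point or a joint stands for the part that bears it (a point fixed in the world has none). Each returns a list of dicts, best first, with "score" (0 to 1); they miss things now and then, are a little off and sometimes report something else, mostly with a low value. They report only what shows in the picture. A call takes as long as a camera call. They do not tell look-alikes from the thing itself.
- spot_in(name, camera): "extent" ([centre column, centre row, width, height] in pixels, round what is visible of it).
- regions_of(name, camera): "region" (384x512 bool, what is visible of it) and "extent" ([centre column, centre row, width, height] in pixels, round what is visible of it).
The state is a dict: "t": time; "joint_pos": joint angles; "qvel": joint speeds; "effort": joint torques, N m; "tcp_pos": TCP position; "ee_rot": TCP orientation; "wrist_force": force on the tool from outside, world axes, zero at the start; "moment": the same for the moment, N m; "grip_width": finger opening in mm.
Only numpy, scipy, OpenCV 4.12 (cv2) and the standard library are available. Lean on these libraries where they do the work, as an engineer would, in place of code of your own. Each camera call takes 0.05 s, during which the arm holds its last target.

## Working session

There is one attempt and no reset: what is moved stays moved. The work goes in short steps, each a Python script; the robot and the scene stay as the last script left them, time stands still between calls to the robot, and variables do not carry over. Pictures are saved under pics/ and viewed, and the job is handed in when it is done.

```bash
ls; mkdir -p pics; python3 - <<'E'
from station import *
import cv2
for n in ["scene","top"]:
    im=get_image(n); cv2.imwrite(f"pics/{n}0.png",im[:,:,::-1])
    c=get_calibration(n); print(n,c)
o=get_obs(); print(o["t"],o["tcp_pos"],o["ee_rot"],o["grip_width"]); 
try: print(grasp_offset)
except Exception as e: print(e)
E
```

```text
pics
scene {'fx': 394.1428397969946, 'fy': 394.1428397969946, 'cx': 256.7408548545179, 'cy': 186.73556117716345, 'R': array([[ 0.6748128 ,  0.737854  , -0.01411243],
       [ 0.58697884, -0.54822254, -0.59574145],
       [-0.44730697,  0.39373026, -0.80305228]]), 't': array([-466.07718361, -311.7919571 , 1147.32531409])}
top {'fx': 398.4735582490794, 'fy': 398.4735582490794, 'cx': 264.7635869661612, 'cy': 192.148733444381, 'R': array([[ 0.01410074, -0.99982308,  0.01244935],
       [-0.99768644, -0.01489653, -0.0663315 ],
       [ 0.06650522, -0.01148522, -0.99771997]]), 't': array([  46.53994138,  652.66114874, 1140.23221907])}
0.1 [231.33942113 579.82703026 230.10782677] [-1.79985799e+02  1.22316111e-01  6.82388227e+01] 85.61691142976814
18.700000000000003
```

View pics/scene0.png

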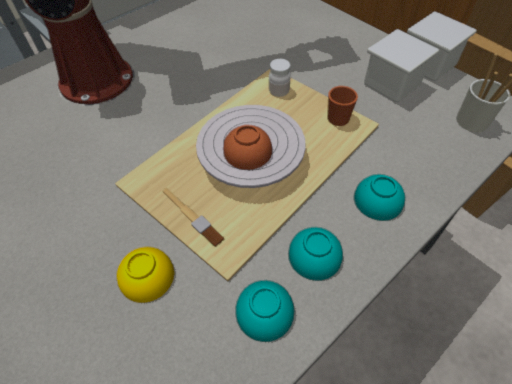

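View pics/top0.png

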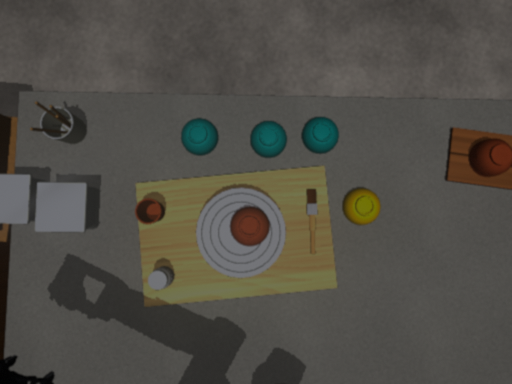

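```bash
cat > h.py <<'E'
import numpy as np, cv2
from scipy.optimize import least_squares, minimize
PROF=[(55,0),(54.5,14),(52,25),(46,36),(36,44),(28.5,47),(28.5,56)]
TH=np.linspace(0,2*np.pi,72,endpoint=False)
def proj(c,X):
    P=X@c["R"].T+c["t"]
    return np.c_[c["fx"]*P[:,0]/P[:,2]+c["cx"],c["fy"]*P[:,1]/P[:,2]+c["cy"]]
def ring(x,y,r,z): return np.c_[x+r*np.cos(TH),y+r*np.sin(TH),np.full(len(TH),z)]
def sil(c,x,y,z0=70):
    pts=np.vstack([proj(c,ring(x,y,r,z0+h)) for r,h in PROF]).astype(np.float32)
    return cv2.convexHull(pts)
def bowlhull(c,mask,x0):
    """fit by bowl mask IoU (soft, supersampled)"""
    S=8
    ys,xs=np.where(mask); a,b=xs.min()-15,ys.min()-15; w,h=xs.max()+15-a,ys.max()+15-b
    M=mask[b:b+h,a:a+w].astype(np.float32)
    def cost(p):
        H=sil(c,*p)[:,0,:]
        im=np.zeros((h*S,w*S),np.uint8)
        cv2.fillPoly(im,[np.round(((H-[a,b]+.5)*S-.5)*16).astype(np.int32)],255,shift=4)
        R=cv2.resize(im,(w,h),interpolation=cv2.INTER_AREA)/255.
        return np.abs(R-M).sum()
    r=minimize(cost,x0,method="Nelder-Mead",options=dict(initial_simplex=[x0,np.add(x0,[15,0]),np.add(x0,[0,15])],xatol=.1,fatol=.05))
    return r.x,r.fun
def diskfit(c,mask,x0,r,z,ignore):
    """circle edge mask fit (radius r, height z): ignore=pixels excluded"""
    S=8;H,W=mask.shape
    P=proj(c,ring(*x0,r,z)); a,b=(P.min(0)-12).astype(int); w,h=(np.ptp(P,axis=0)+24).astype(int)
    M=mask[b:b+h,a:a+w].astype(np.float32); K=~ignore[b:b+h,a:a+w]
    def cost(p):
        Q=proj(c,ring(*p,r,z))
        im=np.zeros((h*S,w*S),np.uint8)
        cv2.fillPoly(im,[np.round(((Q-[a,b]+.5)*S-.5)*16).astype(np.int32)],255,shift=4)
        R=cv2.resize(im,(w,h),interpolation=cv2.INTER_AREA)/255.
        return (np.abs(R-M)*K).sum()
    rr=minimize(cost,x0,method="Nelder-Mead",options=dict(initial_simplex=[x0,np.add(x0,[10,0]),np.add(x0,[0,10])],xatol=.1,fatol=.05))
    return rr.x,rr.fun
def back(c,uv,z):
    d=c["R"].T@np.array([(uv[0]-c["cx"])/c["fx"],(uv[1]-c["cy"])/c["fy"],1]); o=-c["R"].T@c["t"]
    return (o+d*(z-o[2])/d[2])[:2]
def masks(im):
    hsv=cv2.cvtColor(im,cv2.COLOR_RGB2HSV)
    Hh,Sa,V=[hsv[...,i].astype(int) for i in range(3)]
    red=((Hh<13)|(Hh>172))&(Sa>110)&(V>35)
    wheel=(Sa<60)
    return red,wheel
def comp(m,uv):
    n,l=cv2.connectedComponents(m.astype(np.uint8))
    k=l[int(uv[1]),int(uv[0])]; return l==k if k else None
def wc(mount,pos,rpy):
    from scipy.spatial.transform import Rotation as Ro
    R=Ro.from_euler("xyz",rpy,degrees=True).as_matrix(); T=np.eye(4);T[:3,:3]=R;T[:3,3]=pos
    W=T@mount; Wi=np.linalg.inv(W); return Wi[:3,:3],Wi[:3,3]
E
cat > m1.py <<'E'
from h import *
from station import get_calibration
seed={"top":((250,226),(241,231)),"scene":((248,150),(251,145))}
for n in ["top","scene"]:
    im=cv2.imread(f"pics/{n}0.png")[:,:,::-1].copy(); c=get_calibration(n)
    red,wh=masks(im); rb=comp(red,seed[n][0])
    b0=back(c,seed[n][0],100); w0=back(c,seed[n][1],70)
    b,fb=bowlhull(c,rb,b0)
    if n=="top":
        ig=cv2.dilate(rb.astype(np.uint8),np.ones((5,5)))>0
        w,fw=diskfit(c,wh,w0,125,70,ig)
        W=w
    print(n,"bowl",b,fb,rb.sum(),"wheel",w,fw, "diff",b-w)
    big=cv2.resize(im[:,:,::-1],None,fx=6,fy=6,interpolation=cv2.INTER_CUBIC)
    for r in (125,110,86,63): cv2.polylines(big,[np.round((proj(c,ring(*w,r,70))+.5)*6).astype(int)],True,(0,255,0),1)
    cv2.polylines(big,[np.round((sil(c,*b)[:,0]+.5)*6).astype(int)],True,(255,255,0),1)
    u,v=seed[n][1]; cv2.imwrite(f"pics/{n}_ov0.png",big[v*6-300:v*6+300,u*6-400:u*6+400])
E
python3 m1.py
```

```text
top bowl [556.097397    96.87166163] 149.95686274509805 1103 wheel [537.30433982 122.00133754] 174.30196078431374 diff [ 18.79305718 -25.12967591]
scene bowl [554.41173429  97.9000197 ] 138.02352941176468 1678 wheel [537.30433982 122.00133754] 174.30196078431374 diff [ 17.10739447 -24.10131783]
```

View pics/top_ov0.png

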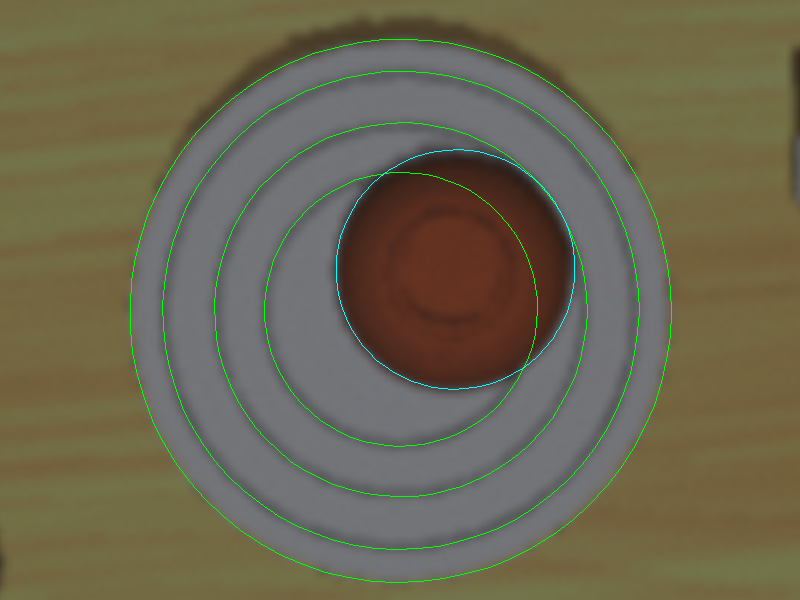

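View pics/scene_ov0.png

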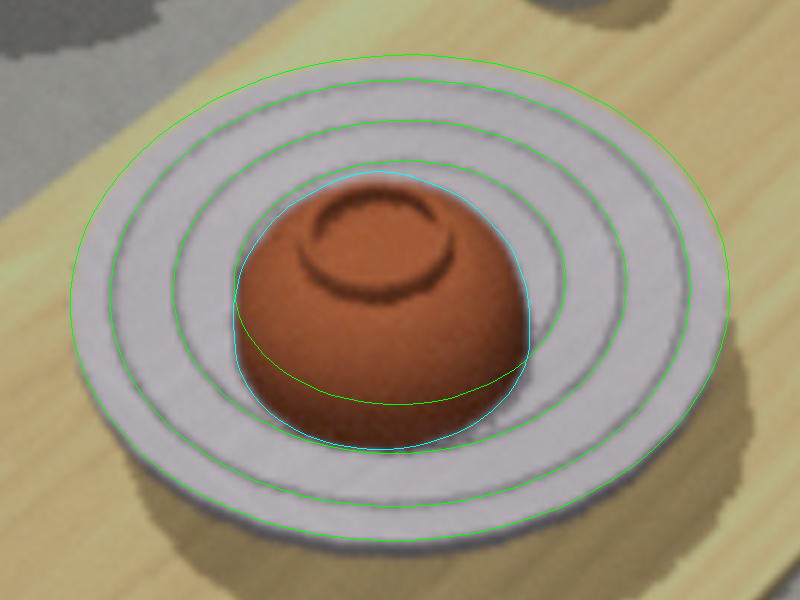

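```bash
python3 - <<'E'
from station import *
from h import *
W=np.array([537.3,122.0]); B=np.array([555.3,97.4]); d=(W-B)/np.linalg.norm(W-B)
yaw=np.degrees(np.arctan2(d[1],d[0]))-90; print(d,yaw)
grip(45)
P=W-d*125
goto([P[0],P[1],260],[180,0,yaw])
o=get_obs(); im=get_image("wrist"); print(o["t"],o["tcp_pos"],o["ee_rot"],o["grip_width"],o["wrist_force"])
cv2.imwrite("pics/wrist1.png",im[:,:,::-1]); print(get_calibration("wrist"))
np.savez("w1.npz",p=o["tcp_pos"],r=o["ee_rot"])
E
```

```text
[-0.59050999  0.80703033] 36.19320730556471
2.9833 [610.99494313  22.12752643 259.91133983] [-1.79976693e+02 -3.32271915e-03  3.62703957e+01] 44.948013319128044 [0.83440902 0.22339918 0.20599441]
{'fx': 312.3825599723298, 'fy': 312.3825599723298, 'cx': 249.60760821694623, 'cy': 188.3941542362244, 'mount': array([[ 9.99999933e-01,  7.26485187e-07, -3.66364969e-04,
        -1.42360415e-01],
       [ 1.15829626e-04,  9.48077592e-01,  3.18039094e-01,
        -8.21928130e+01],
       [ 3.47573468e-04, -3.18039115e-01,  9.48077529e-01,
        -1.43565861e+02],
       [ 0.00000000e+00,  0.00000000e+00,  0.00000000e+00,
         1.00000000e+00]])}
```

View pics/wrist1.png

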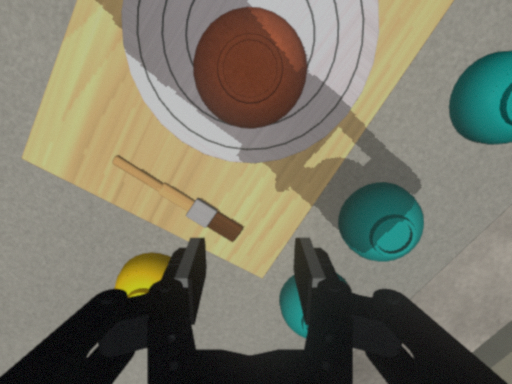

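```bash
python3 - <<'E'
from station import *
from h import *
from scipy.spatial.transform import Rotation as Ro
W=np.array([537.3,122.0]); d=np.array([-.5905,.807]); yaw=36.19
z=np.load("w1.npz"); im=cv2.imread("pics/wrist1.png")[:,:,::-1].copy(); c=dict(get_calibration("wrist")); c["R"],c["t"]=wc(c["mount"],z["p"],z["r"])
red,_=masks(im); rb=comp(red,(250,70)); print("wrist bowl",bowlhull(c,rb,[555,97]),rb.sum())
def at(s,zz,v): 
    P=W-d*s; move_l([P[0],P[1],zz],[180,0,yaw],speed=v)
    o=get_obs(); print(s,round(o["t"],2),o["tcp_pos"].round(1),"off",round(-float((o["tcp_pos"][:2]-W)@d),1),"F",o["wrist_force"].round(1))
    return o
at(118,260,150); at(118,90,120); o=at(118,76,25)
if abs(o["wrist_force"][2])<6:
    for s in (105,98,94,91,88,85,80,75,72): at(s,76,25)
E
```

```text
Traceback (most recent call last):
  File "h.py", line 23, in bowlhull
    r=minimize(cost,x0,method="Nelder-Mead",options=dict(initial_simplex=[x0,np.add(x0,[15,0]),np.add(x0,[0,15])],xatol=.1,fatol=.05))
  File "h.py", line 22, in cost
    return np.abs(R-M).sum()
                  ~^~
ValueError: operands could not be broadcast together with shapes (148,141) (0,141)
```

Image-border crop; clamp the window and rerun.

```bash
sed -i 's/a,b=xs.min()-15,ys.min()-15; w,h=xs.max()+15-a,ys.max()+15-b/a,b=max(xs.min()-15,0),max(ys.min()-15,0); w,h=min(xs.max()+15,512)-a,min(ys.max()+15,384)-b/' h.py
cat > p.py <<'E'
from station import *
from h import *
W=np.array([537.3,122.0]); d=np.array([-.5905,.807]); yaw=36.19
def at(s,zz,v): 
    P=W-d*s; move_l([P[0],P[1],zz],[180,0,yaw],speed=v)
    o=get_obs(); print(s,round(o["t"],2),o["tcp_pos"].round(1),"off",round(-float((o["tcp_pos"][:2]-W)@d),1),"F",o["wrist_force"].round(1))
    return o
E
python3 - <<'E'
from p import *
z=np.load("w1.npz"); im=cv2.imread("pics/wrist1.png")[:,:,::-1].copy(); c=dict(get_calibration("wrist")); c["R"],c["t"]=wc(c["mount"],z["p"],z["r"])
red,_=masks(im); rb=comp(red,(250,70)); print("wrist bowl",bowlhull(c,rb,[555,97]),rb.sum())
at(118,260,150); at(118,90,120); o=at(118,76,25)
if abs(o["wrist_force"][2])<6:
    for s in (105,98,94,91,88,85,80,75,72): at(s,76,25)
E
```

```text
wrist bowl (array([555.85945487,  97.02319038]), np.float64(593.2705882352941)) 10301
118 3.28 [606.6  27.7 260. ] off 117.0 F [-0.4 -0.5  0.1]
118 4.85 [607.9  26.7  91.1] off 118.6 F [0.4 0.  0.1]
118 5.56 [607.   26.8  75.9] off 118.0 F [-0.2 -0.8 -0.4]
105 6.22 [599.3  37.3  76. ] off 104.9 F [-0.1  0.3 -0.3]
98 6.66 [595.   43.1  76. ] off 97.8 F [-0.3  0.4  0.2]
94 6.97 [592.7  46.3  76. ] off 93.8 F [0.8 0.3 0. ]
91 7.23 [591.1  48.6  76.1] off 91.0 F [ 0.2 -0.1  0.2]
88 7.5 [589.5  50.9  76.2] off 88.2 F [ 0.7 -0.4  0. ]
85 7.77 [587.5  53.6  76.1] off 84.9 F [ 1.3 -1.5  0.4]
80 8.12 [584.4  57.8  76.1] off 79.6 F [ 1.  -0.7 -0. ]
75 8.47 [581.4  61.8  76. ] off 74.6 F [ 0.8 -1.3  0.9]
72 8.73 [579.7  64.1  76. ] off 71.7 F [ 0.9 -1.4  1. ]
```

```bash
cat > look.py <<'E'
from p import *
import sys
def look(tag):
    o=get_obs()
    for n in ("top","scene","wrist"):
        im=get_image(n); c=dict(get_calibration(n))
        if n=="wrist": c["R"],c["t"]=wc(c["mount"],o["tcp_pos"],o["ee_rot"])
        cv2.imwrite(f"pics/{n}_{tag}.png",im[:,:,::-1])
        red,_=masks(im); cpt=W-d*8; u,v=proj(c,np.array([[*cpt,120.]]))[0]
        print(n,(int(u),int(v)),end=" ")
        if 0<=u<512 and 0<=v<384:
            rb=comp(red,(u,v))
            if rb is not None:
                b,f=bowlhull(c,rb,cpt); q=b-W; print("bowl",b.round(1),"cost",round(f),rb.sum(),"along",round(float(q@d),1),"cross",round(float(q@[-d[1],d[0]]),1),end="")
                S=4 if n!="wrist" else 1.5
                big=cv2.resize(im[:,:,::-1],None,fx=S,fy=S,interpolation=cv2.INTER_CUBIC)
                for r in (125,63): cv2.polylines(big,[np.round((proj(c,ring(*W,r,70))+.5)*S).astype(int)],True,(0,255,0),1)
                cv2.polylines(big,[np.round((sil(c,*b)[:,0]+.5)*S).astype(int)],True,(255,255,0),1)
                x0=int(max(u*S-300,0));y0=int(max(v*S-250,0)); cv2.imwrite(f"pics/{n}_{tag}_ov.png",big[y0:y0+500,x0:x0+600])
        print()
if __name__=="__main__": look(sys.argv[1])
E
python3 look.py a
```

```text
top (242, 230) 
scene (249, 127) 
wrist (250, 144) bowl [544.4 113.3] cost 450 53480 along -11.2 cross -0.6
```

View pics/wrist_a_ov.png

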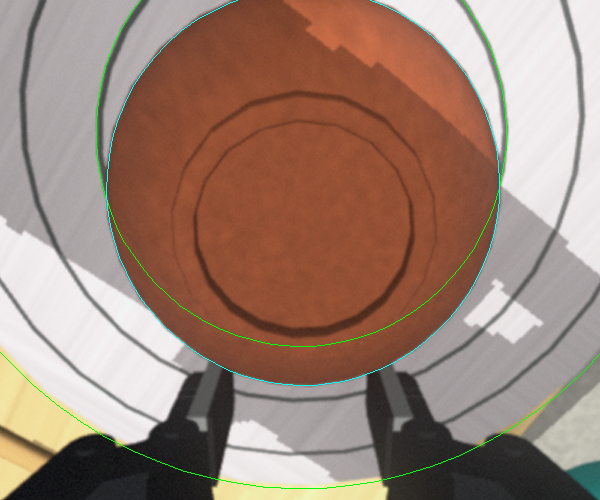

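View pics/scene_a.png

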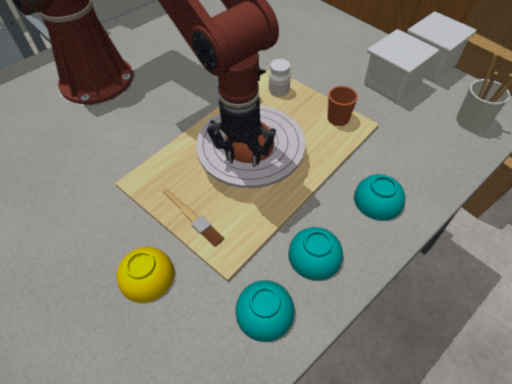

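View pics/top_a.png

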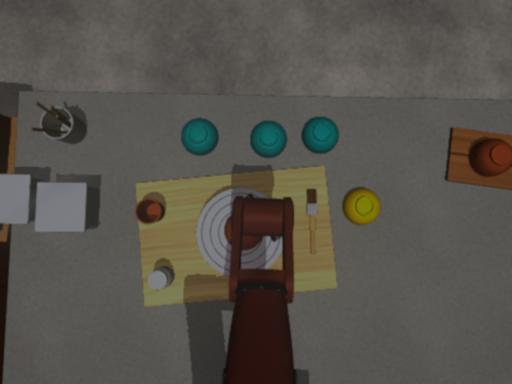

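```bash
python3 - <<'E'
from look import *
at(64,76,20); at(61,76,12); wait(0.2); look("b")
E
```

```text
64 9.43 [574.9  70.6  76. ] off 63.7 F [ 0.4 -1.3  0.4]
61 9.83 [573.3  72.9  76. ] off 60.9 F [ 2.  -1.6  1. ]
top (242, 230) bowl [564.  100.7] cost 2773 3955 along -33.0 cross -8.9
scene (249, 127) 
wrist (250, 176) bowl [538.  121.9] cost 428 53526 along -0.5 cross -0.5
```

View pics/wrist_b_ov.png

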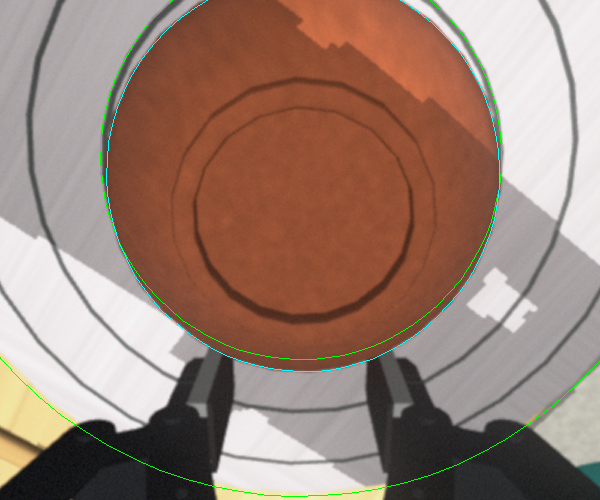

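```bash
python3 - <<'E'
from look import *
at(90,76,60); at(118,90,100); at(150,260,200)
look("c0")
move_j([61.811, 12.427, 92.441, 0, 75.132, -6.429]); look("c")
im=cv2.imread("pics/top_c.png")[:,:,::-1].copy(); c=get_calibration("top")
red,wh=masks(im); u,v=proj(c,np.array([[*W,120.]]))[0]; rb=comp(red,(u,v))
w,f=diskfit(c,wh,W,125,70,cv2.dilate(rb.astype(np.uint8),np.ones((5,5)))>0); print("wheel",w,f); print(get_obs()["t"])
E
```

```text
90 10.82 [590.4  49.2  75.8] off 90.1 F [ 0.8  0.1 -0.4]
118 11.28 [607.9  26.2  90.8] off 119.0 F [-0.3  0.4 -0.1]
150 12.3 [624.7   1.3 258.1] off 149.0 F [-0.1 -0.6 -0.6]
top (242, 230) bowl [537.3 120.9] cost 151 1112 along -0.9 cross 0.6
scene (249, 127) bowl [536.7 122.3] cost 250 1489 along 0.5 cross 0.3
wrist (251, 6) bowl [536.2 124.3] cost 157 6517 along 2.5 cross -0.5
top (242, 230) bowl [538.5 120.9] cost 154 1109 along -1.6 cross -0.3
scene (249, 127) bowl [536.3 122.3] cost 140 1599 along 0.9 cross 0.6
wrist (11, 514) 
wheel [537.30401987 122.00541186] 173.7019607843137
15.0917
```

```bash
python3 -c "
import cv2,numpy as np
a=cv2.imread('pics/top_c_ov.png');b=cv2.imread('pics/scene_c_ov.png');h=min(a.shape[0],b.shape[0]);o=np.hstack([a[:h],b[:h]]);print(o.shape);cv2.imwrite('pics/both_c.png',cv2.resize(o,(800,int(800*o.shape[0]/o.shape[1]))))"
```

```text
(500, 1200, 3)
```

View pics/scene_c_ov.png

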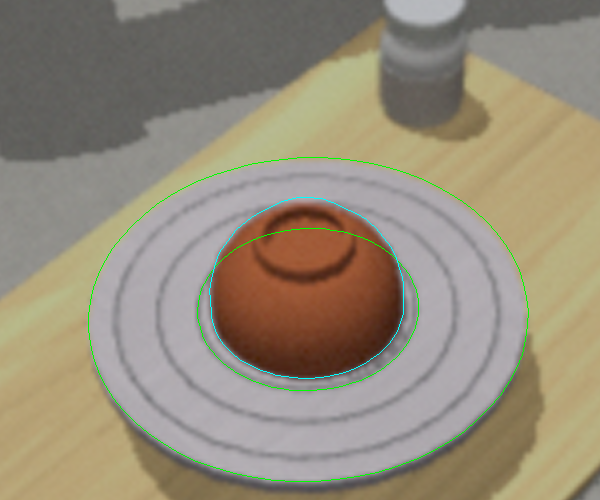

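View pics/top_c_ov.png

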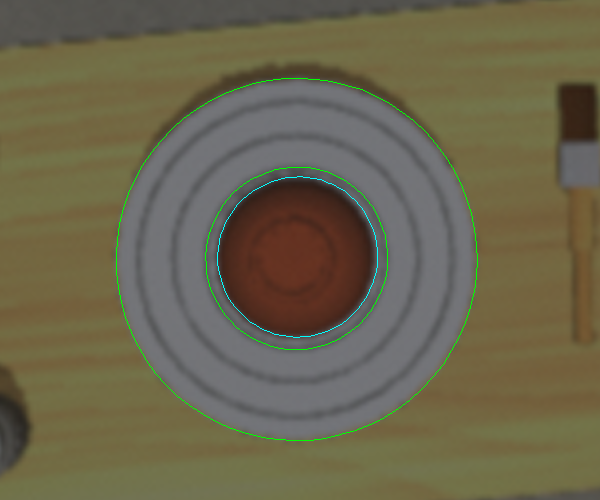

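Both views show the bowl's rim inside the smallest ring, with a gap visible all round where the rim can be seen. The jar and brush have not moved.

```bash
python3 -c "
from station import *
wait(0.5); print(get_obs()['t'],get_obs()['wrist_force']); sign_off()"
```

```text
15.5917 [ 0.17547208  0.20651374 -0.57221917]
the job is handed in; nothing more can be done
```

The bowl now sits centred inside the smallest ring, and I handed the job in at about 15.6 s. I set the two fingertips 45 mm apart, low against the bowl's side, and slid it about 31 mm straight towards the wheel's axis. It took two slow strokes, with at most about 3 N at the wrist. I then backed the hand off and returned the arm to its start pose.

**Final checks:**
- **Centring:** with the arm clear, the top camera put the bowl 1.6 mm from the axis and the scene camera about 1.1 mm; the limit is 7 mm. Both pictures show the rim inside the ring.
- **Disagreements:** a wrist view cut off at the picture's edge read 2.5 mm. One top-camera fit during the push was unusable because the arm hid the bowl, so I ignored it.
- **Bystanders:** the jar and brush look unmoved in the last pictures. The cup was outside those last crops, but the arm never went near it.
- **Stillness:** I judged this only from the pictures. The bowl and wheel looked the same across the last looks, apart from about 1 mm of fit scatter, and I did not measure speed directly.

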